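# Unstack the topping tins into their shaped trays

### The job

The washed topping tins stand in two stacks on the bakery worktop. Take the stacks apart and set every tin into the wooden tray of its own outline and size, standing upright and flat on the tray floor inside the rim, ready for the bread line. Never let a tin tip over, and leave all five standing still and let go.

Things in the scene. Friction and masses are not known exactly. Their poses are not given: they have to be found in the camera images.
- tin_oblong_mid (a point): Oblong rectangular tin, 116 mm along its own x by 56 mm along y, 56 mm tall; starts on the worktop at the bottom of one of the two stacks. Closed steel tin, straight-sided, flat top and bottom, pale lid panel in a grey steel edge, loose, upright at the start. This point: its centre, half-way up; z up.
- tin_oval_mid (a point): Round-ended long tin (two straight sides, two half-circle ends), 100 mm along its own x by 62 mm along y, 56 mm tall; starts on the worktop at the bottom of the other stack. Closed steel tin, straight-sided, flat top and bottom, pale lid panel in a grey steel edge, loose, upright at the start. This point: its centre, half-way up; z up.
- tin_square_mid (a point): Square tin, 54 x 54 mm (sides along its own x and y), 56 mm tall; starts standing on the oblong tin or on the round-ended one, with the small hexagonal tin on top of it. Closed steel tin, straight-sided, flat top and bottom, pale lid panel in a grey steel edge, loose, upright at the start. This point: its centre, half-way up; z up.
- tin_round_mid (a point): Round tin, 56 mm diameter, 56 mm tall; starts standing on the oblong tin or on the round-ended one, whichever does not carry the square tin. Closed steel tin, straight-sided, flat top and bottom, pale lid panel in a grey steel edge, loose, upright at the start. This point: its centre, half-way up; z up.
- tin_hex_mid (a point): Small hexagonal tin, 34 mm across flats (39 mm over corners), 50 mm tall, two of its flats face its own +y and -y; starts standing on the square tin. Closed steel tin, straight-sided, flat top and bottom, pale lid panel in a grey steel edge, loose, upright at the start. This point: its centre, half-way up; z up.
- tray_oblong_floor (a point): Shallow brown wooden tray for the tin of the same outline, fixed to the worktop. Inside its rim: 136 x 76 mm rectangle (long side along its own x). Rim 3 mm thick, its top 9 mm above the worktop (5 mm above the tray floor); floor 4 mm above the worktop. This point: centre of the tray floor, on its upper surface; z up.
- tray_oval_floor (a point): Shallow brown wooden tray for the tin of the same outline, fixed to the worktop. Inside its rim: round-ended long shape, 120 mm (along its own x) x 82 mm. Rim 3 mm thick, its top 9 mm above the worktop (5 mm above the tray floor); floor 4 mm above the worktop. This point: centre of the tray floor, on its upper surface; z up.
- tray_square_floor (a point): Shallow brown wooden tray for the tin of the same outline, fixed to the worktop. Inside its rim: 74 x 74 mm square (sides along its own x and y). Rim 3 mm thick, its top 9 mm above the worktop (5 mm above the tray floor); floor 4 mm above the worktop. This point: centre of the tray floor, on its upper surface; z up.
- tray_round_floor (a point): Shallow brown wooden tray for the tin of the same outline, fixed to the worktop. Inside its rim: 76 mm diameter circle. Rim 3 mm thick, its top 9 mm above the worktop (5 mm above the tray floor); floor 4 mm above the worktop. This point: centre of the tray floor, on its upper surface; z up.
- tray_hex_floor (a point): Shallow brown wooden tray for the tin of the same outline, fixed to the worktop. Inside its rim: hexagon 54 mm across flats, two flats facing its own +y and -y. Rim 3 mm thick, its top 9 mm above the worktop (5 mm above the tray floor); floor 4 mm above the worktop. This point: centre of the tray floor, on its upper surface; z up.
Mind the look-alikes: they are no part of the job. What is shaped like the part that bears tray_square_floor but blue or white is not meant.

How it is judged:
By the outcome, as a careful person would: the job done as asked, in the order asked, and still so for the second after the job is handed in, with the robot touching nothing.
It also fails if it takes over 136 s, if anything falls off the work surface, if the arm or the gripper's body presses on something with over 40 N, if the wrist force passes 120 N, or if a joint passes its speed limit or range.

### The arm

A 6-joint arm with a two-finger parallel gripper is mounted at the origin on the work surface. World frame = base frame: x ahead of the robot, y to its left, z up, the work surface at z = 0. Lengths are in m, angles in rad, forces in N, time in s.
With the tool pointing down it reaches from about 0.375 to 0.9 m from the base axis. Payload 3.1 kg.
Tool frame: the origin (TCP) lies on the front face of the gripper's body, between the roots of the fingers; the fingertips stand 70 mm ahead of it and the grasp point (between the pads) lies 51 mm ahead of it; z points along the fingers, y is the line along which they close (so a half turn about z gives the same grasp; the last joint's range is limited). The gripper opens to 87 mm and grips with 3 to 60 N. Pads are 19 mm wide; open, the fingers measure 117 mm over their backs; the gripper's body (75 mm by 190 mm) begins 51 mm behind the grasp point.
Start: joints at [0.938, 0.527, 1.433, -0, 1.181, -0.178], TCP at [0.275, 0.561, 0.292] pointing down, gripper open.
Joint ranges: [-3.08, 3.08], [-0.75, 2.2], [0.22, 2.44], [-1.43, 4.57], [0, 2.65], [-2.85, 2.85]. Speed limits (rad/s): [2.79, 2.79, 3.14, 3.14, 3.14, 3.14].

### API

Orientations are given as a unit quaternion [x, y, z, w].
In Python, from rig import robot, cams, ticket gives the robot as it stands. The module is installed in compiled form; this text tells all that it offers.
- The arm moves only by the shell command python3 -m crank 'ROWS' [FORCE]. ROWS is JSON, a list of rows, each a list of 7 numbers: the shift along the tool's x, y, z in cm, then the turn, a rotation vector about the tool's x, y, z in rad, then the closure, from 0 (fully open) to 1 (shut). A call has 1 to 5 rows; each row shifts and turns the commanded pose from where the row before left it, along the tool's axes as they then stand; what a row does not reach is not made up. A row lasts 1/8 s, in which the tool goes at most 62.5 mm and 10.7 degrees, less where a joint would pass 70% of its speed; a pose out of reach is approached as far as the arm can. A call is refused whole if a number of a shift passes 6.25 or a number of a turn 0.188, either way. A call with a gripper value outside its range is refused whole. The fingers move at their own pace and stop on an object; FORCE is the grip in N (left out, the last holds). Time passes only in rows, so rows that do not move let the fingers close. It gives the time, the measured TCP pose, the force, the opening and the grip force at its end, in the units of the state.
- robot.get_obs(): the state, without advancing time (a new reading comes with each control period).
- cams.camera(name): name is "scene" or "top"; returns the picture (480x640x3 uint8, red, green, blue); there is no depth.
- cams.camera_info(name): a dict with "intrinsics" (3x3 intrinsics, pixels), "pose" (4x4, takes a point from camera to world coordinates). Camera axes: x right, y down, z forward; pixel columns grow to the right and rows downward; lengths in m; the calibration is good to about 2 mm. A picture is of the moment at which its call begins. camera_info takes no time and is no camera call.
- ticket.hand_in(): hands the job in; it is judged then, once.
The state is a dict: "time": time; "q": joint angles; "joint_velocities": joint speeds; "joint_torque": joint torques, N m; "position": TCP position; "tool_rot": TCP orientation; "ft_force": force on the tool from outside, world axes, zero at the start; "moment": the same for the moment, N m; "grip_width": finger opening in m; "grip_force": force on a finger pad.
Only numpy, scipy, OpenCV 4.12 (cv2) and the standard library are available. Lean on these libraries where they do the work, as an engineer would, in place of code of your own. Each camera call takes 0.05 s, during which the arm holds its last target. There are 200 camera calls.

## Working session

There is one attempt and no reset: what is moved stays moved. The work goes in short steps, Python scripts to look and compute and a shell command to move; the robot and the scene stay as the last step left them, time stands still between calls to the robot, and variables do not carry over. Pictures are saved under pics/ and viewed, at most 14 in all, crops included, and the job is handed in when it is done.

```bash
mkdir -p pics
python3 - <<'E'
from rig import robot,cams
import cv2,numpy as np
np.set_printoptions(precision=4,suppress=True)
for n in("scene","top"):
    im=cams.camera(n);cv2.imwrite(f"pics/{n}0.png",im[:,:,::-1]);i=cams.camera_info(n);print(n,np.array(i["intrinsics"]),np.array(i["pose"]))
print(robot.get_obs())
E
```

```text
scene [[582.095    0.     317.6389]
 [  0.     582.095  244.4065]
 [  0.       0.       1.    ]] [[-0.8454  0.4274 -0.3203  0.8998]
 [ 0.5339  0.6912 -0.4871  0.5896]
 [ 0.0132 -0.5828 -0.8125  1.1522]
 [ 0.      0.      0.      1.    ]]
top [[441.5789   0.     321.7452]
 [  0.     441.5789 237.6782]
 [  0.       0.       1.    ]] [[ 0.0295 -0.9878  0.1527  0.3491]
 [-0.9995 -0.03   -0.0011 -0.0442]
 [ 0.0057 -0.1526 -0.9883  1.0526]
 [ 0.      0.      0.      1.    ]]
{'time': 0.1, 'q': array([ 0.9375,  0.5284,  1.4338,  0.    ,  1.1814, -0.1785]), 'joint_velocities': array([ 0.0008, -0.0018, -0.0048, -0.0022,  0.0006, -0.0023]), 'joint_torque': array([ -0.0001, -44.0987, -17.7151,   0.0635,   0.0534,  -0.    ]), 'position': array([0.2742, 0.5611, 0.2914]), 'tool_rot': array([ 0.2254,  0.9743, -0.0009, -0.0004]), 'ft_force': array([ 0.5036, -0.2805,  0.6547]), 'moment': array([ 0.0014, -0.014 , -0.001 ]), 'grip_force': 0.0, 'grip_width': 0.08671804203345532}
```

View pics/scene0.png

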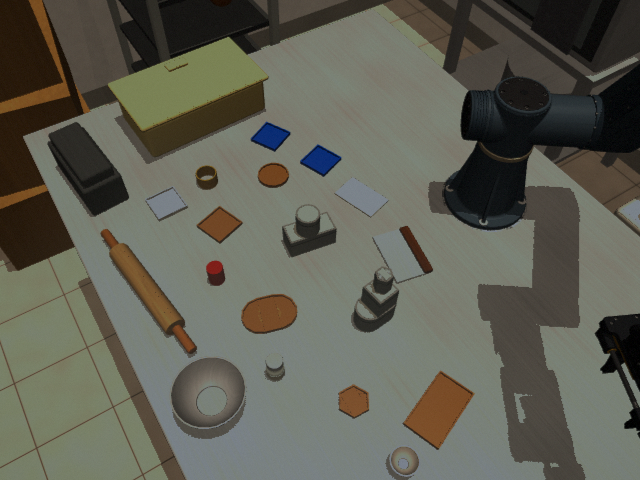

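View pics/top0.png

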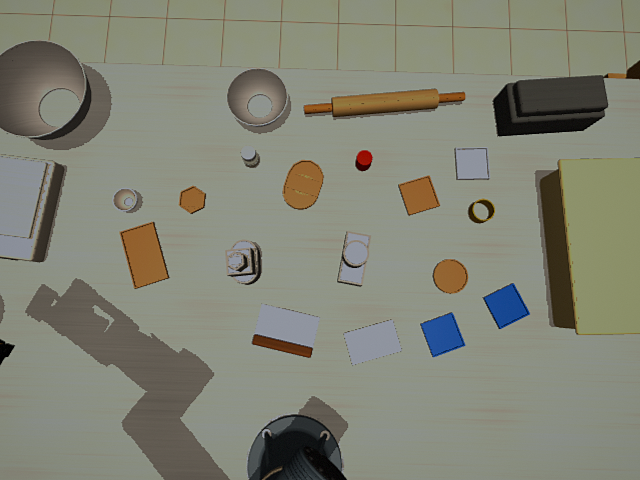

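The top view shows brown trays: oblong (145,255), hex (193,200), oval (303,185), square (419,195) and round (450,276). The stacks are oval+square+hex at (243,262) and oblong+round at (354,258). There are three look-alikes of the square tray: white at (471,164), blue at (443,334) and blue at (506,305). The brown one at (419,195) is the one meant. I'll check it in an enlarged crop.

```bash
cat > h.py <<'E'
from rig import robot,cams
import cv2,numpy as np
np.set_printoptions(precision=4,suppress=True)
def ray(n,uv,z):
    i=cams.camera_info(n);K=np.array(i["intrinsics"]);P=np.array(i["pose"])
    uv=np.atleast_2d(uv).astype(float)
    d=np.c_[uv,np.ones(len(uv))]@np.linalg.inv(K).T@P[:3,:3].T
    return (P[:3,3]+d*((z-P[2,3])/d[:,2])[:,None])[:,:2]
def pix(n,p):
    i=cams.camera_info(n);K=np.array(i["intrinsics"]);P=np.array(i["pose"])
    c=K@(P[:3,:3].T@(np.array(p)-P[:3,3]));return c[:2]/c[2]
def blob(pts):
    (c,s,a)=cv2.minAreaRect((pts*1000).astype(np.float32))
    if s[0]<s[1]: s=s[::-1];a-=90
    return np.array([c[0]/1000,c[1]/1000,s[0],s[1],(a+90)%180-90])
E
python3 - <<'E'
from h import *
for n in("top","scene"):
    im=cv2.imread(f"pics/{n}0.png");hsv=cv2.cvtColor(im,cv2.COLOR_BGR2HSV)
    m=cv2.inRange(hsv,(5,120,90),(18,255,255))
    for c in cv2.findContours(m,cv2.RETR_EXTERNAL,cv2.CHAIN_APPROX_NONE)[0]:
        if cv2.contourArea(c)<300: continue
        p=c[:,0]; print(n,p.mean(0),blob(ray(n,p,.007)))
t=cv2.imread("pics/top0.png");s=cv2.imread("pics/scene0.png")
a=cv2.resize(t[140:310,220:480],None,fx=3,fy=3,interpolation=cv2.INTER_CUBIC)
cv2.imwrite("pics/c1.png",a)
b=cv2.resize(s[180:350,190:450],None,fx=3,fy=3,interpolation=cv2.INTER_CUBIC)
cv2.imwrite("pics/c2.png",b)
E
```

```text
top [451.8545 275.6545] [  0.4295  -0.3529  78.7045  78.0624 -88.2999]
top [143.2286 254.6743] [  0.4578   0.3777 142.0665  81.8269  19.9041]
top [190.0952 199.3571] [ 0.596   0.2734 65.1473 59.0064 -2.1643]
top [420.6397 194.0294] [ 0.6241 -0.2786 80.161  79.4252 18.2436]
top [302.6617 184.5489] [  0.6426   0.0048 125.1599  87.0507 -15.5281]
top [392.5098 100.1328] [  0.8679  -0.2284 334.5621  44.2091 -83.1658]
scene [353.5    400.1591] [ 0.5936  0.2707 64.6664 58.7047 -4.7956]
scene [443.3042 401.6458] [  0.4562   0.3753 141.6566  81.6707  19.7703]
scene [270.1812 310.1875] [  0.6411   0.0055 123.2927  85.3979  -6.5225]
scene [142.0283 282.9757] [  0.8537  -0.2452 332.3779  40.7099 -83.3472]
scene [219.6237 224.0753] [  0.6217  -0.2813  78.7315  78.0804 -71.0993]
scene [ 21.7315 195.3333] [  1.0064  -0.6251 118.4272  37.2143  -5.1253]
scene [272.7215 173.9747] [  0.4274  -0.3521  79.9087  67.7188 -31.5576]
scene [41.6435 66.3293] [  0.8364  -1.2238 551.9899 194.6686  81.3545]
```

View pics/c1.png

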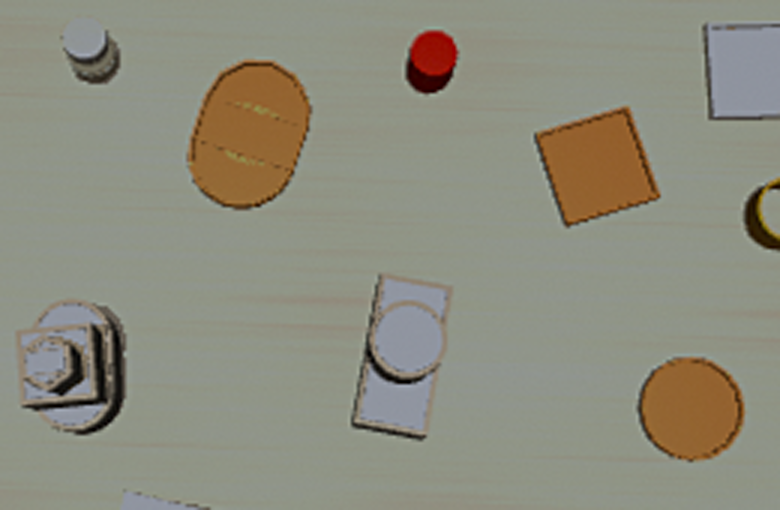

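View pics/c2.png

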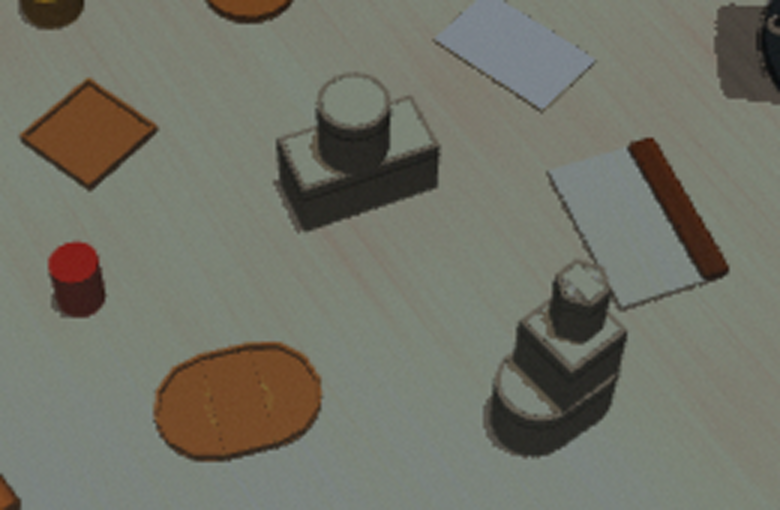

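The brown square (crop 598,166) has the tray rim and matches the task, so that is the target. The oval tray is at crop (250,135). The oblong tin carries the round one, and the oval tin carries the square and hex. I'll zoom in on the stacks to read corners.

Run:
```python
from h import *
t=cv2.imread("pics/top0.png");s=cv2.imread("pics/scene0.png")
f=lambda a:cv2.resize(a,None,fx=8,fy=8,interpolation=cv2.INTER_CUBIC)
a=f(t[236:290,222:268]);b=f(s[264:334,352:402])
h=560;o=np.zeros((h,780,3),np.uint8);o[:a.shape[0],:368]=a;o[:,376:776]=b
o=cv2.convertScaleAbs(o,alpha=1.5)
cv2.imwrite("pics/c3.png",o)
C=lambda l,n:ray(n,np.array(l)/3+((220,140) if n=="top" else (190,180)),0)
def R(l,n,z):return ray(n,np.array(l)/3+((220,140) if n=="top" else (190,180)),z)
print("round",R([(408,340)],"top",.112),R([(353,101)],"scene",.112))
print("obl",blob(R([(380,275),(452,288),(425,437),(352,426)],"top",.056)),blob(R([(278,140),(410,97),(438,147),(305,188)],"scene",.056)))
print("sq",blob(R([(17,330),(95,323),(103,400),(23,408)],"top",.112)))
for n in("top","scene"):
    im=cv2.imread(f"pics/{n}0.png");m=cv2.inRange(cv2.cvtColor(im,cv2.COLOR_BGR2HSV),(5,120,90),(18,255,255))
    for c in cv2.findContours(m,cv2.RETR_EXTERNAL,cv2.CHAIN_APPROX_NONE)[0]:
        w=ray(n,c[:,0],.007)
        if cv2.contourArea(c)>300 and abs(w.mean(0)-[.642,.005]).max()<.03:
            (x,y),s,a=cv2.fitEllipse((w*1000).astype(np.float32));print("oval tray",x,y,s,a)
            d=w-w.mean(0);_,v=np.linalg.eigh(d.T@d);print(np.degrees(np.arctan2(v[1,1],v[0,1])))
        if cv2.contourArea(c)>300 and abs(w.mean(0)-[.595,.272]).max()<.03:
            q=cv2.approxPolyDP((w*1000).astype(np.float32),8,True)[:,0];print("hex tray",q.tolist())
```

```text
round [[ 0.4627 -0.1197]] [[ 0.4631 -0.1191]]
obl [  0.4568  -0.1202 117.3966  55.7087  -9.1517] [  0.4587  -0.1188 113.874   54.703   -9.1849]
sq [  0.4374   0.1278  57.2367  55.9711 -82.5612]
hex tray [[628.481201171875, 269.3863220214844], [609.93408203125, 302.03558349609375], [580.0785522460938, 302.11083984375], [563.562744140625, 276.67218017578125], [584.337890625, 244.3452606201172], [614.156494140625, 246.4493408203125]]
oval tray 642.24169921875 5.112513065338135 (89.26886749267578, 125.80504608154297) 74.48063659667969
167.70042824939787
hex tray [[575.381591796875, 244.71517944335938], [609.9938354492188, 240.85671997070312], [626.259521484375, 272.7344665527344], [613.8228759765625, 297.3992919921875], [578.8896484375, 299.8995056152344], [561.2447509765625, 271.28985595703125]]
oval tray 639.9918212890625 4.454975128173828 (84.8863754272461, 126.96415710449219) 77.18364715576172
-177.11695845195925
```

View pics/c3.png

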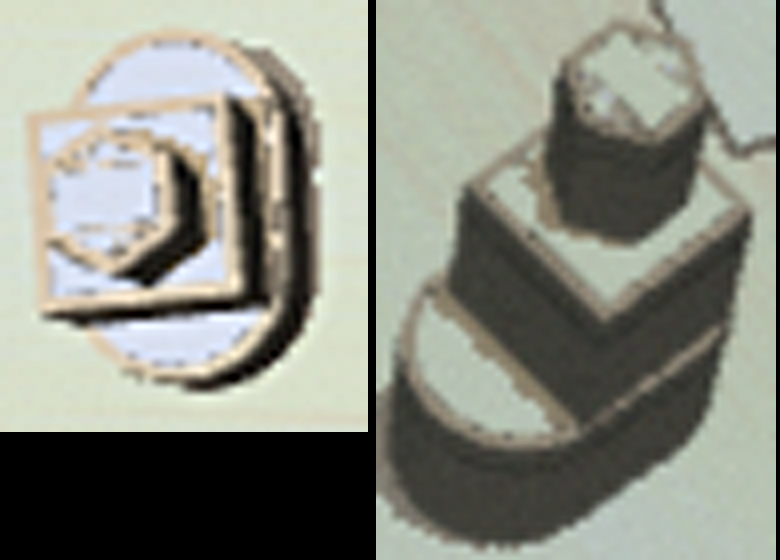

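The left panel shows the hex lid with corners up and down, the square lid and both oval end caps. The right panel shows the hex lid centred at about (632,80), the square lid corners and the left oval cap. I'll compute the poses from these points.

```bash
cat >> h.py <<'E'
def go(x,y,z,clos):
    """rows needed: total shift (cm, current tool axes), then turn (rad about tool axes), closing line at clos deg"""
    from scipy.spatial.transform import Rotation as R
    o=robot.get_obs();T=R.from_quat(o["tool_rot"])
    s=T.inv().apply(np.array([x,y,z])-o["position"])*100
    best=None
    for k in(0,180):
        a=np.radians(clos+k);Y=np.array([np.cos(a),np.sin(a),0]);Z=np.array([0,0,-1.]);X=np.cross(Y,Z)
        r=(T.inv()*R.from_matrix(np.c_[X,Y,Z])).as_rotvec()
        if best is None or np.linalg.norm(r)<np.linalg.norm(best):best=r
    # shift expressed after the turn as well
    s2=R.from_rotvec(best).inv().apply(s)
    print("shift",s.round(2),"|after turn",s2.round(2),"turn",best.round(3),"pos",o["position"],"w",round(o["grip_width"],4),"gf",round(o["grip_force"],1),"f",o["ft_force"].round(1),"t",round(o["time"],2))
E
python3 - <<'E'
from h import *
from scipy.optimize import least_squares
def R(l,n,z):
    l=np.array(l,float)
    return ray(n,(l/8+(222,236)) if n=="top" else ((l-[376,0])/8+(352,264)),z)
def circ(p):
    r=least_squares(lambda c:np.hypot(*(p-c[:2]).T)-.031,p.mean(0));return r.x,abs(r.fun).max()
a=circ(R([(75,105),(100,65),(140,38),(175,30),(215,38),(245,60),(270,95)],"top",.056))
b=circ(R([(110,355),(145,375),(185,382),(225,370),(255,345),(270,310)],"top",.056))
c=circ(R([(437,280),(405,340),(420,395),(460,435),(510,445),(560,435)],"scene",.056))
print(a,b,c);d=a[0]-b[0];print("oval",(a[0]+b[0])/2,np.hypot(*d),np.degrees(np.arctan2(d[1],d[0])))
print("sq",blob(R([(30,115),(222,98),(238,290),(46,308)],"top",.112)))
s=R([(472,185),(605,318),(747,208)],"scene",.112);print("sq scene",(s[0]+s[2])/2,np.hypot(*np.diff(s,axis=0).T),np.degrees(np.arctan2(*np.diff(s,axis=0).T[::-1])))
h=R([(628,22),(692,52),(704,105),(650,140),(577,115),(563,65)],"scene",.162);d=h-h.mean(0);print("hex scene",h.mean(0),np.hypot(*d.T),np.degrees(np.arctan2(d[:,1],d[:,0])))
h=R([(48,165),(110,130),(165,150),(165,232),(115,272),(48,240)],"top",.162);d=h-h.mean(0);print("hex top",h.mean(0),np.hypot(*d.T),np.degrees(np.arctan2(d[:,1],d[:,0])))
go(.4354,.1282,.29,90)
E
```

```text
(array([0.4611, 0.1305]), np.float64(0.0009661605392578473)) (array([0.4247, 0.1281]), np.float64(0.0016661184217601765)) (array([0.4609, 0.1322]), np.float64(0.0021743649669009497))
oval [0.4429 0.1293] 0.03645717130501704 3.8745453120783364
sq [ 0.438   0.1305 52.6462 51.4748  7.823 ]
sq scene [0.4375 0.1318] [0.0511 0.0514] [  96.9191 -171.9963]
hex scene [0.4344 0.1301] [0.0185 0.0177 0.018  0.0171 0.0182 0.0188] [-120.0283 -179.9967  126.7068   65.9882   -0.0938  -48.4224]
hex top [0.4342 0.1276] [0.0177 0.0173 0.0185 0.0169 0.0188 0.0183] [  63.3472    2.1465  -47.0407 -118.9658 -171.632   127.1404]
shift [-33.5  -31.8    0.18] |after turn [-16.12 -43.29   0.14] turn [-0.002 -0.001 -0.455] pos [0.2742 0.5611 0.2914] w 0.0867 gf 0.0 f [ 0.5 -0.3  0.7] t 0.1
```

```bash
python3 -m crank '[[0,0,0,0,0,-0.18,0],[0,0,0,0,0,-0.18,0],[0,0,0,0,0,-0.18,0],[-1.5,-5.5,0,0,0,0,0],[-1.5,-5.5,0,0,0,0,0]]' 25; python3 -m crank '[[-1.5,-5.5,0,0,0,0,0],[-1.5,-5.5,0,0,0,0,0],[-1.5,-5.5,0,0,0,0,0],[-1.5,-5.5,0,0,0,0,0],[-1.5,-5.5,0,0,0,0,0]]' ; python3 -m crank '[[-1.5,-5.5,0,0,0,0,0],[0,0,0,0,0,0,0]]'; python3 -c "
from h import *
go(.4343,.129,.194,95)"
```

```text
time: 0.72
position: [0.3137, 0.4534, 0.2916]
tool_rot: [-0.044, 0.999, -0.0, -0.0]
ft_force: [0.6, 0.0, 1.5]
grip_width: 0.0871
grip_force: 0.0
time: 1.35
position: [0.4122, 0.1851, 0.2922]
tool_rot: [-0.043, 0.999, 0.0, 0.0]
ft_force: [1.7, -0.1, -0.9]
grip_width: 0.087
grip_force: 0.0
time: 1.6
position: [0.4332, 0.13, 0.2922]
tool_rot: [-0.039, 0.999, -0.0, 0.0]
ft_force: [-0.0, 0.4, 1.0]
grip_width: 0.0869
grip_force: 0.0
shift [-0.1  -0.1   9.82] |after turn [-0.1  -0.11  9.82] turn [-0.001  0.001 -0.009] pos [0.4332 0.13   0.2922] w 0.0869 gf 0.0 f [-0.   0.4  1. ] t 1.6
```

```bash
python3 -m crank '[[-0.1,-0.1,3.2,0,0,0,0],[0,0,3.3,0,0,0,0],[0,0,3.3,0,0,0,0],[0,0,0,0,0,0,0],[0,0,0,0,0,0,0.5]]' 20; python3 -m crank '[[0,0,0,0,0,0,0.6],[0,0,0,0,0,0,0.7],[0,0,0,0,0,0,0.7],[0,0,0,0,0,0,0.7],[0,0,-0.5,0,0,0,0.7]]'; python3 -c "
from h import *
go(.595,.2725,.094,89)"
```

```text
time: 2.22
position: [0.4328, 0.133, 0.1949]
tool_rot: [-0.043, 0.999, 0.0, 0.0]
ft_force: [0.7, -0.3, 0.7]
grip_width: 0.0826
grip_force: 0.0
time: 2.85
position: [0.4323, 0.1323, 0.1992]
tool_rot: [-0.043, 0.999, -0.0, -0.001]
ft_force: [-0.4, -0.1, -1.0]
grip_width: 0.0353
grip_force: 0.1
shift [-17.41  12.59  10.5 ] |after turn [-16.02  14.31  10.52] turn [-0.    -0.001  0.103] pos [0.4323 0.1323 0.1992] w 0.0353 gf 0.1 f [-0.4 -0.1 -1. ] t 2.85
```

```bash
python3 -m crank '[[0,0,0,0,0,0,1],[0,0,0,0,0,0,1],[0,0,-0.5,0,0,0,1],[0,0,-1,0,0,0,1]]' 20
python3 - <<'E'
from h import *
go(.595,.2725,.094,89)
E
```

```text
time: 3.35
position: [0.4322, 0.1323, 0.2143]
tool_rot: [-0.043, 0.999, -0.0, -0.001]
ft_force: [-0.1, -0.3, -1.6]
grip_width: 0.0338
grip_force: 20.0
shift [-17.43  12.58  12.  ] |after turn [-16.03  14.3   12.03] turn [-0.    -0.002  0.103] pos [0.4322 0.1323 0.2143] w 0.0338 gf 20.0 f [-0.1 -0.3 -1.6] t 3.35
```

```bash
python3 -m crank '[[0,0,0,0,0,0.103,1],[-4,3.5,-1,0,0,0,1],[-4,3.6,0,0,0,0,1],[-4,3.6,0,0,0,0,1],[-4,3.6,0,0,0,0,1]]'; python3 -m crank '[[0,0,4,0,0,0,1],[0,0,4,0,0,0,1],[0,0,3,0,0,0,1],[0,0,0,0,0,0,1]]';  python3 - <<'E'
from h import *
go(.595,.2725,.091,89)
E
```

```text
time: 3.98
position: [0.5962, 0.2737, 0.2248]
tool_rot: [0.009, 1.0, -0.0, 0.0]
ft_force: [0.5, -0.2, -0.4]
grip_width: 0.034
grip_force: 20.0
time: 4.47
position: [0.5932, 0.272, 0.1118]
tool_rot: [0.009, 1.0, -0.001, -0.003]
ft_force: [0.1, -0.1, -1.6]
grip_width: 0.0338
grip_force: 20.0
shift [-0.19  0.06  2.08] |after turn [-0.18  0.05  2.08] turn [-0.002 -0.006 -0.   ] pos [0.5932 0.272  0.1118] w 0.0338 gf 20.0 f [ 0.1 -0.1 -1.6] t 4.47
```

```bash
python3 -m crank '[[0,0,1,0,0,0,1],[0,0,0.6,0,0,0,1],[0,0,0.2,0,0,0,1],[0,0,0.2,0,0,0,1],[0,0,0,0,0,0,1]]'
python3 - <<'E'
from h import *
go(.595,.2725,.091,89)
E
```

```text
time: 5.1
position: [0.5952, 0.2725, 0.0944]
tool_rot: [0.009, 1.0, 0.0, 0.0]
ft_force: [0.2, 0.9, -1.3]
grip_width: 0.0341
grip_force: 20.0
shift [0.02 0.   0.34] |after turn [0.02 0.   0.34] turn [ 0.  0. -0.] pos [0.5952 0.2725 0.0944] w 0.0341 gf 20.0 f [ 0.2  0.9 -1.3] t 5.1
```

```bash
python3 -m crank '[[0,0,0.2,0,0,0,1],[0,0,0.1,0,0,0,1],[0,0,0,0,0,0,1]]'; python3 -m crank '[[0,0,0.1,0,0,0,1],[0,0,0,0,0,0,1]]'; python3 -m crank '[[0,0,0.1,0,0,0,1],[0,0,0,0,0,0,1]]'
```

```text
time: 5.48
position: [0.5952, 0.2725, 0.0917]
tool_rot: [0.009, 1.0, 0.0, 0.0]
ft_force: [-1.3, -0.7, 3.7]
grip_width: 0.0336
grip_force: 20.0
time: 5.72
position: [0.5952, 0.2725, 0.0917]
tool_rot: [0.009, 1.0, -0.0, 0.0]
ft_force: [-3.1, -0.7, 8.1]
grip_width: 0.0335
grip_force: 20.0
time: 5.98
position: [0.5952, 0.2725, 0.0916]
tool_rot: [0.009, 1.0, -0.0, 0.0]
ft_force: [-3.9, -1.9, 14.0]
grip_width: 0.0336
grip_force: 20.0
```

```bash
python3 -m crank '[[0,0,-0.2,0,0,0,1],[0,0,0,0,0,0,0.4],[0,0,0,0,0,0,0.3],[0,0,0,0,0,0,0.2],[0,0,0,0,0,0,0]]'; python3 -m crank '[[0,0,-4,0,0,0,0],[0,0,-6,0,0,0,0],[0,0,-6,0,0,0,0],[0,0,0,0,0,0,0]]';  python3 - <<'E'
from h import *
go(.4377,.1308,.22,97.5)
cv2.imwrite("pics/s1.png",cams.camera("scene")[:,:,::-1])
E
```

```text
time: 6.6
position: [0.5951, 0.2725, 0.091]
tool_rot: [0.009, 1.0, -0.0, -0.0]
ft_force: [0.1, 1.0, 0.3]
grip_width: 0.066
grip_force: 0.0
time: 7.1
position: [0.5982, 0.2734, 0.2576]
tool_rot: [0.009, 1.0, 0.002, 0.006]
ft_force: [0.6, -0.5, -0.4]
grip_width: 0.0868
grip_force: 0.0
shift [ 15.84 -14.56   3.51] |after turn [ 17.77 -12.05   3.76] turn [ 0.003  0.013 -0.148] pos [0.5982 0.2734 0.2576] w 0.0868 gf 0.0 f [ 0.6 -0.5 -0.4] t 7.1
```

View pics/s1.png

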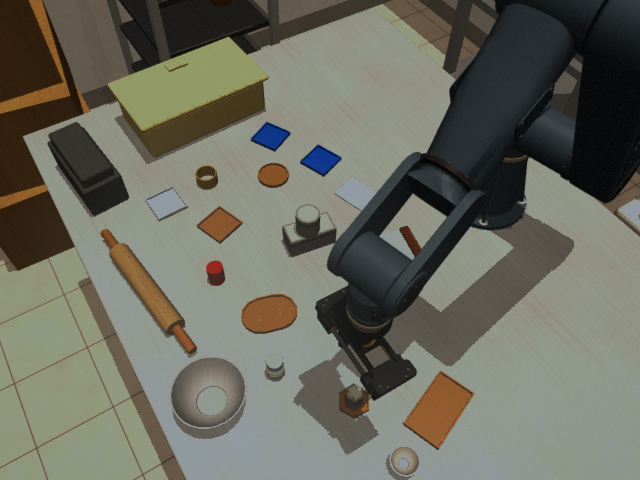

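The hex tin stands in its tray at (353,398). Next is the square tin.

```bash
python3 -m crank '[[0,0,0,0,0,-0.148,0],[4.4,-3,0,0,0,0,0],[4.4,-3,0,0,0,0,0],[4.4,-3,0,0,0,0,0],[4.4,-3,0,0,0,0,0]]'; python3 -m crank '[[0,0,2.6,0,0,0,0],[0,0,0,0,0,0,0],[0,0,0,0,0,0,0]]';  python3 - <<'E'
from h import *
go(.4377,.1308,.140,97.5)
cv2.imwrite("pics/t2.png",cams.camera("top")[190:330,180:420,::-1].repeat(3,0).repeat(3,1))
E
```

```text
time: 7.78
position: [0.4336, 0.1296, 0.2496]
tool_rot: [-0.065, 0.998, -0.0, -0.002]
ft_force: [0.8, -0.7, 0.4]
grip_width: 0.0867
grip_force: 0.0
time: 8.15
position: [0.4365, 0.1308, 0.2249]
tool_rot: [-0.065, 0.998, 0.0, -0.001]
ft_force: [-0.0, 0.2, 0.3]
grip_width: 0.0872
grip_force: 0.0
shift [-0.13 -0.02  8.49] |after turn [-0.12 -0.02  8.49] turn [ 0.    -0.001 -0.   ] pos [0.4365 0.1308 0.2249] w 0.0872 gf 0.0 f [-0.   0.2  0.3] t 8.15
```

View pics/t2.png

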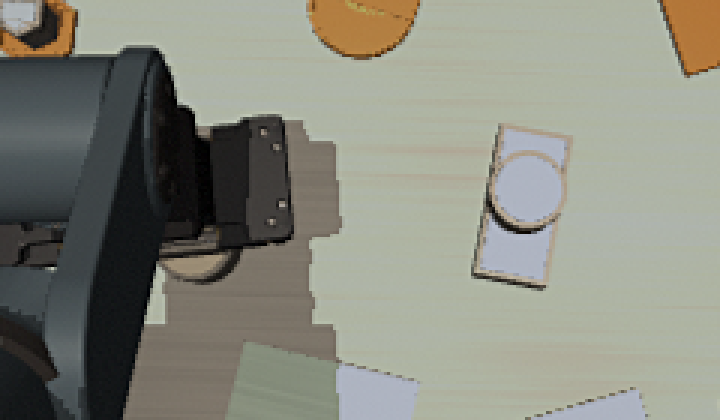

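The gripper stands over the stack, with the lower end of the oval tin showing at crop (205,265). The oblong and round stack is untouched. I'll go down on the square tin and grip it.

```bash
python3 -m crank '[[-0.1,0,4.2,0,0,0,0],[0,0,4.2,0,0,0,0],[0,0,0,0,0,0,0.4],[0,0,0,0,0,0,1],[0,0,0,0,0,0,1]]' 30;  python3 -m crank '[[0,0,0,0,0,0,1],[0,0,0,0,0,0,1],[0,0,0,0,0,0,1]]'
python3 - <<'E'
from h import *
go(.623,-.280,.140,108.2)
E
```

```text
time: 8.82
position: [0.4383, 0.131, 0.1428]
tool_rot: [-0.065, 0.998, -0.0, 0.002]
ft_force: [0.1, 0.3, 0.2]
grip_width: 0.0645
grip_force: 0.0
time: 9.2
position: [0.4379, 0.1309, 0.1425]
tool_rot: [-0.065, 0.998, 0.0, 0.001]
ft_force: [-0.2, 0.8, 6.5]
grip_width: 0.054
grip_force: 30.0
shift [-13.02 -43.15   0.29] |after turn [ -4.75 -44.82   0.25] turn [-0.     0.003 -0.187] pos [0.4379 0.1309 0.1425] w 0.054 gf 30.0 f [-0.2  0.8  6.5] t 9.2
```

```bash
python3 -m crank '[[0,0,-1,0,0,0,1],[0,0,-3.5,0,0,0,1],[0,0,-4.5,0,0,0,1],[0,0,0,0,0,-0.1,1],[0,0,0,0,0,-0.087,1]]';  python3 -m crank '[[-0.5,-4,0,0,0,0,1],[-0.5,-5,0,0,0,0,1],[-0.6,-5.2,0,0,0,0,1],[-0.6,-5.2,0,0,0,0,1],[-0.6,-5.2,0,0,0,0,1]]' ; python3 -m crank '[[-0.6,-5.2,0,0,0,0,1],[-0.6,-5.2,0,0,0,0,1],[-0.4,-5,0,0,0,0,1],[-0.4,-4.8,0,0,0,0,1],[0,0,0,0,0,0,1]]' ;python3 - <<'E'
from h import *
go(.623,-.280,.0905,108.2)
E
```

```text
time: 9.82
position: [0.4369, 0.1308, 0.2324]
tool_rot: [-0.159, 0.987, -0.0, 0.001]
ft_force: [0.3, 1.2, -2.8]
grip_width: 0.0538
grip_force: 30.0
time: 10.45
position: [0.5405, -0.0957, 0.2315]
tool_rot: [-0.158, 0.987, 0.0, -0.0]
ft_force: [0.7, 1.0, -2.5]
grip_width: 0.0536
grip_force: 30.0
time: 11.08
position: [0.6231, -0.2839, 0.2312]
tool_rot: [-0.156, 0.988, -0.001, 0.001]
ft_force: [0.3, 0.7, -1.5]
grip_width: 0.054
grip_force: 30.0
shift [-0.09  0.41 14.07] |after turn [-0.11  0.38 14.07] turn [-0.003  0.001 -0.004] pos [ 0.6231 -0.2839  0.2312] w 0.054 gf 30.0 f [ 0.3  0.7 -1.5] t 11.07
```

```bash
python3 -m crank '[[0,0.2,5,0,0,0,1],[0,0,5,0,0,0,1],[0,0,2.5,0,0,0,1],[0,0,0,0,0,0,1],[0,0,0,0,0,0,1]]' ;python3 - <<'E'
from h import *
go(.623,-.280,.0905,108.2)
E
```

```text
time: 11.7
position: [0.6224, -0.2778, 0.1076]
tool_rot: [-0.158, 0.987, -0.001, 0.001]
ft_force: [0.3, -0.0, -2.2]
grip_width: 0.0535
grip_force: 30.0
shift [ 0.01 -0.22  1.71] |after turn [ 0.01 -0.22  1.71] turn [-0.001  0.001  0.   ] pos [ 0.6224 -0.2778  0.1076] w 0.0535 gf 30.0 f [ 0.3 -0.  -2.2] t 11.7
```

```bash
python3 -m crank '[[0,-0.2,0.8,0,0,0,1],[0,0,0.5,0,0,0,1],[0,0,0.2,0,0,0,1],[0,0,0,0,0,0,1]]';  python3 -m crank '[[0,0,0.1,0,0,0,1],[0,0,0.1,0,0,0,1],[0,0,0,0,0,0,1]]'; python3 -m crank '[[0,0,0.1,0,0,0,1],[0,0,0,0,0,0,1]]'
```

```text
time: 12.2
position: [0.6224, -0.2798, 0.0911]
tool_rot: [-0.158, 0.987, 0.0, -0.0]
ft_force: [0.8, -0.1, -2.7]
grip_width: 0.0539
grip_force: 30.0
time: 12.58
position: [0.6226, -0.28, 0.0906]
tool_rot: [-0.158, 0.987, -0.0, 0.0]
ft_force: [-2.2, 0.9, 5.1]
grip_width: 0.0539
grip_force: 30.0
time: 12.82
position: [0.6226, -0.28, 0.0906]
tool_rot: [-0.158, 0.987, -0.0, 0.0]
ft_force: [-3.7, 1.3, 10.1]
grip_width: 0.0539
grip_force: 30.0
```

```bash
python3 -m crank '[[0,0,-0.2,0,0,0,1],[0,0,0,0,0,0,0.4],[0,0,0,0,0,0,0.2],[0,0,0,0,0,0,0],[0,0,0,0,0,0,0]]'; python3 -m crank '[[0,0,-4,0,0,0,0],[0,0,-6,0,0,0,0],[0,0,-5,0,0,0,0],[0,0,0,0,0,0.14,0],[0,0,0,0,0,0.14,0]]';  python3 - <<'E'
from h import *
go(.463,-.1195,.142,92)
E
```

```text
time: 13.45
position: [0.6225, -0.2799, 0.09]
tool_rot: [-0.158, 0.987, 0.0, -0.0]
ft_force: [-0.6, 0.1, 0.9]
grip_width: 0.0759
grip_force: 0.0
time: 14.08
position: [0.6227, -0.28, 0.2415]
tool_rot: [-0.016, 1.0, -0.001, 0.001]
ft_force: [-0.3, -1.2, -0.3]
grip_width: 0.0869
grip_force: 0.0
shift [15.46 16.57  9.91] |after turn [15.4  16.6   9.95] turn [-0.001  0.002 -0.002] pos [ 0.6227 -0.28    0.2415] w 0.0869 gf 0.0 f [-0.3 -1.2 -0.3] t 14.07
```

```bash
python3 -m crank '[[3.9,4.1,0,0,0,0,0],[3.9,4.1,0,0,0,0,0],[3.8,4.1,0,0,0,0,0],[3.8,4.2,0,0,0,0,0],[0,0,0,0,0,0,0]]';  python3 - <<'E'
from h import *
im=cams.camera("top")[:,:,::-1];cv2.imwrite("pics/t3.png",im)
go(.463,-.1195,.142,92)
E
```

```text
time: 14.7
position: [0.4579, -0.117, 0.2398]
tool_rot: [-0.02, 1.0, 0.002, -0.003]
ft_force: [-0.2, -0.2, -0.6]
grip_width: 0.0871
grip_force: 0.0
shift [-0.19 -0.03  9.84] |after turn [-0.18 -0.02  9.84] turn [ 0.    -0.001  0.004] pos [ 0.4612 -0.1193  0.2404] w 0.0869 gf 0.0 f [ 0.5 -0.7  0.4] t 14.75
```

View pics/t3.png

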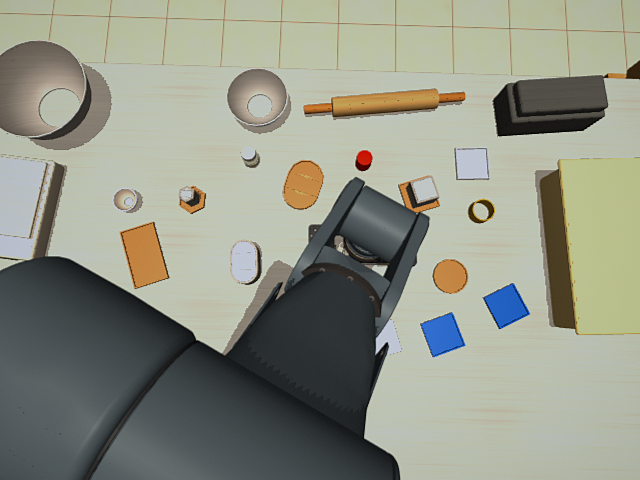

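The square tin stands in its tray at (424,190), the hex at (190,197), and the bare oval tin at (245,262). I'll grip the round tin and re-measure the oval tin from this picture.

```bash
python3 -m crank '[[-0.1,0,5,0,0,0,0],[0,0,4.8,0,0,0,0],[0,0,0,0,0,0,0.4],[0,0,0,0,0,0,1],[0,0,0,0,0,0,1]]' 30;  python3 -m crank '[[0,0,0,0,0,0,1],[0,0,0,0,0,0,1],[0,0,0,0,0,0,1]]'
python3 - <<'E'
from h import *
go(.4285,-.3525,.142,92)
im=cv2.imread("pics/t3.png")
h=cv2.cvtColor(im,cv2.COLOR_BGR2HSV);print(h[262,245],h[262,215])
m=np.zeros(im.shape[:2],np.uint8);m[235:290,220:270]=cv2.inRange(h,(105,0,120),(150,255,255))[235:290,220:270]
c=max(cv2.findContours(cv2.morphologyEx(m,cv2.MORPH_CLOSE,np.ones((3,3))),cv2.RETR_EXTERNAL,2)[0],key=cv2.contourArea)
w=ray("top",c[:,0],.056);print(blob(w),cv2.fitEllipse((w*1000).astype(np.float32)))
E
```

```text
time: 15.38
position: [0.465, -0.1216, 0.1441]
tool_rot: [-0.019, 1.0, -0.001, 0.002]
ft_force: [-0.5, 0.3, 0.3]
grip_width: 0.0651
grip_force: 0.0
time: 15.75
position: [0.4643, -0.121, 0.1439]
tool_rot: [-0.019, 1.0, -0.001, 0.002]
ft_force: [-0.0, 0.9, 6.8]
grip_width: 0.0553
grip_force: 30.2
shift [  4.44 -23.     0.21] |after turn [  4.39 -23.01   0.19] turn [-0.002  0.003  0.002] pos [ 0.4643 -0.121   0.1439] w 0.0553 gf 30.2 f [-0.   0.9  6.8] t 15.75
[111  24 212] [ 46  14 197]
[ 0.4446  0.13   91.0199 52.0789  3.4643] ((444.3110046386719, 130.70089721679688), (59.71613693237305, 91.71529388427734), 94.7392349243164)
```

```bash
python3 -m crank '[[0,0,-1,0,0,0,1],[0,0,-3,0,0,0,1],[0.8,-4.6,0,0,0,0,1],[0.9,-4.6,0,0,0,0,1],[0.9,-4.6,0,0,0,0,1]]';  python3 -m crank '[[0.9,-4.6,0,0,0,0,1],[0.9,-4.6,0,0,0,0,1],[0,0,0,0,0,0,1],[0,0,4,0,0,0,1],[0,0,2.5,0,0,0,1]]'; python3 -m crank '[[0,0,0,0,0,0,1],[0,0,0,0,0,0,1]]';python3 - <<'E'
from h import *
go(.4285,-.3525,.092,92)
E
```

```text
time: 16.38
position: [0.4424, -0.2607, 0.1831]
tool_rot: [-0.019, 1.0, -0.0, 0.0]
ft_force: [0.7, 0.1, -1.4]
grip_width: 0.0551
grip_force: 30.2
time: 17.0
position: [0.4275, -0.3506, 0.1165]
tool_rot: [-0.019, 1.0, 0.001, -0.001]
ft_force: [-0.4, -0.0, -0.9]
grip_width: 0.0556
grip_force: 30.2
time: 17.25
position: [0.4285, -0.3519, 0.1181]
tool_rot: [-0.019, 1.0, -0.0, 0.0]
ft_force: [0.5, -0.7, -1.2]
grip_width: 0.0555
grip_force: 30.2
shift [ 0.   -0.06  2.61] |after turn [ 0.   -0.06  2.61] turn [-0.001  0.001  0.003] pos [ 0.4285 -0.3519  0.1181] w 0.0555 gf 30.2 f [ 0.5 -0.7 -1.2] t 17.25
```

```bash
python3 -m crank '[[0,0,1.5,0,0,0,1],[0,0,0.7,0,0,0,1],[0,0,0.3,0,0,0,1],[0,0,0,0,0,0,1],[0,0,0,0,0,0,1]]';  python3 -m crank '[[0,0,0.1,0,0,0,1],[0,0,0.1,0,0,0,1],[0,0,0,0,0,0,1]]'; python3 -m crank '[[0,0,0.1,0,0,0,1],[0,0,0,0,0,0,1]]'
```

```text
time: 17.88
position: [0.4281, -0.3523, 0.0923]
tool_rot: [-0.019, 1.0, -0.0, 0.0]
ft_force: [0.6, -0.4, -1.7]
grip_width: 0.0554
grip_force: 30.2
time: 18.25
position: [0.4281, -0.3523, 0.0919]
tool_rot: [-0.019, 1.0, -0.0, 0.0]
ft_force: [-2.1, 1.6, 10.5]
grip_width: 0.0554
grip_force: 30.3
time: 18.5
position: [0.4281, -0.3522, 0.0919]
tool_rot: [-0.019, 1.0, -0.001, 0.0]
ft_force: [-3.3, 3.3, 17.8]
grip_width: 0.055
grip_force: 30.3
```

```bash
python3 -m crank '[[0,0,-0.3,0,0,0,1],[0,0,0,0,0,0,0.4],[0,0,0,0,0,0,0.2],[0,0,0,0,0,0,0],[0,0,0,0,0,0,0]]'; python3 -m crank '[[0,0,-4,0,0,0,0],[0,0,-5,0,0,0,0],[0,0,0,0,0,0.1,0],[0,0,0,0,0,0.097,0],[0,0,0,0,0,0,0]]';  python3 - <<'E'
from h import *
go(.4575,-.1195,.15,80.85)
im=cams.camera("top")[:,:,::-1].copy();cv2.imwrite("pics/t4.png",im)
h=cv2.cvtColor(im,cv2.COLOR_BGR2HSV)
m=np.zeros(im.shape[:2],np.uint8);m[220:300,325:385]=cv2.inRange(h,(105,0,120),(150,255,255))[220:300,325:385]
c=max(cv2.findContours(cv2.morphologyEx(m,cv2.MORPH_CLOSE,np.ones((3,3))),cv2.RETR_EXTERNAL,2)[0],key=cv2.contourArea)
print(blob(ray("top",c[:,0],.056)))
E
```

```text
time: 19.12
position: [0.4281, -0.3522, 0.092]
tool_rot: [-0.019, 1.0, 0.0, -0.0]
ft_force: [-0.3, -0.3, -0.6]
grip_width: 0.078
grip_force: 0.0
time: 19.75
position: [0.428, -0.3521, 0.1824]
tool_rot: [0.079, 0.997, -0.0, 0.0]
ft_force: [0.1, 0.2, -0.6]
grip_width: 0.0867
grip_force: 0.0
shift [ 0.76 23.43  3.23] |after turn [ 0.79 23.43  3.24] turn [-0.     0.     0.001] pos [ 0.428  -0.3521  0.1824] w 0.0867 gf 0.0 f [ 0.1  0.2 -0.6] t 19.75
[ 0.5146 -0.1062  2.3413  2.2889  1.17  ]
```

View pics/t4.png

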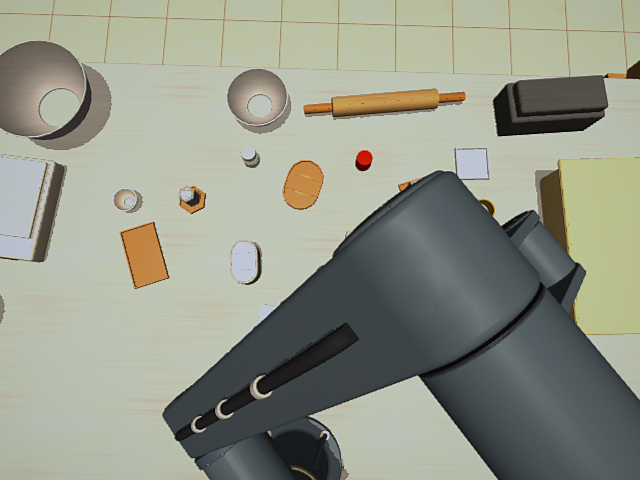

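The arm hides the oblong tin from the top camera, so I'll do the oval tin first, at (245,262) and unobstructed.

```bash
python3 -m crank '[[0,0,-2,0,0,-0.115,0],[0,0,0,0,0,-0.115,0],[-0.6,5.3,0,0,0,0,0],[-0.6,5.3,0,0,0,0,0],[-0.6,5.3,0,0,0,0,0]]'; python3 -m crank '[[-0.6,5.3,0,0,0,0,0],[-0.6,5.3,0,0,0,0,0],[-0.5,5.3,0,0,0,0,0],[-0.5,5.3,0,0,0,0,0],[-0.5,5.3,0,0,0,0,0]]'; python3 -m crank '[[-0.5,5.3,0,0,0,0,0],[0,0,0,0,0,0,0],[0,0,0,0,0,0,0]]';  python3 - <<'E'
from h import *
go(.4445,.1302,.086,94)
im=cams.camera("top")[:,:,::-1].copy();cv2.imwrite("pics/t5.png",im)
h=cv2.cvtColor(im,cv2.COLOR_BGR2HSV)
m=np.zeros(im.shape[:2],np.uint8);m[220:300,325:385]=cv2.inRange(h,(105,0,120),(150,255,255))[220:300,325:385]
c=max(cv2.findContours(cv2.morphologyEx(m,cv2.MORPH_CLOSE,np.ones((3,3))),cv2.RETR_EXTERNAL,2)[0],key=cv2.contourArea)
print(blob(ray("top",c[:,0],.056)))
E
```

```text
time: 20.42
position: [0.4347, -0.191, 0.202]
tool_rot: [-0.035, 0.999, 0.0, -0.0]
ft_force: [-0.1, -0.3, 0.9]
grip_width: 0.087
grip_force: 0.0
time: 21.05
position: [0.4433, 0.0756, 0.2021]
tool_rot: [-0.036, 0.999, -0.0, 0.0]
ft_force: [0.7, -0.7, -0.4]
grip_width: 0.0872
grip_force: 0.0
time: 21.42
position: [0.4444, 0.127, 0.2021]
tool_rot: [-0.036, 0.999, -0.0, -0.0]
ft_force: [0.1, -0.9, -0.4]
grip_width: 0.0872
grip_force: 0.0
shift [-0.04  0.32 11.61] |after turn [-0.04  0.31 11.61] turn [-0.    -0.     0.002] pos [0.4444 0.127  0.2021] w 0.0872 gf 0.0 f [ 0.1 -0.9 -0.4] t 21.43
[  0.4597  -0.1204 107.9552  48.4728  -9.1673]
```

```bash
python3 -m crank '[[0,0.3,4,0,0,0,0],[0,0,4,0,0,0,0],[0,0,3.5,0,0,0,0],[0,0,0,0,0,0,0.2],[0,0,0,0,0,0,1]]' 35;  python3 -m crank '[[0,0,0,0,0,0,1],[0,0,0,0,0,0,1],[0,0,0,0,0,0,1]]'
python3 - <<'E'
from h import *
go(.6415,.005,.09,76)
E
```

```text
time: 22.1
position: [0.4449, 0.1292, 0.0879]
tool_rot: [-0.034, 0.999, -0.0, 0.0]
ft_force: [-0.4, 0.7, 0.5]
grip_width: 0.0749
grip_force: 0.0
time: 22.48
position: [0.4451, 0.13, 0.0886]
tool_rot: [-0.035, 0.999, -0.0, 0.002]
ft_force: [0.5, -2.8, 6.2]
grip_width: 0.0618
grip_force: 35.0
shift [-18.71 -13.84  -0.08] |after turn [-22.08  -7.37  -0.14] turn [0.    0.003 0.315] pos [0.4451 0.13   0.0886] w 0.0618 gf 35.0 f [ 0.5 -2.8  6.2] t 22.48
```

```bash
python3 -m crank '[[0,0,-1,0,0,0,1],[0,0,-4,0,0,0,1],[0,0,0,0,0,0.16,1],[0,0,0,0,0,0.155,1],[-4,-1.4,0,0,0,0,1]]';  python3 -m crank '[[-4.5,-1.5,0,0,0,0,1],[-4.5,-1.5,0,0,0,0,1],[-4.5,-1.5,0,0,0,0,1],[-4.5,-1.5,0,0,0,0,1],[0,0,0,0,0,0,1]]'; python3 -m crank '[[0,0,2,0,0,0,1],[0,0,0,0,0,0,1]]';python3 - <<'E'
from h import *
go(.6415,.005,.0926,76)
E
```

```text
time: 23.1
position: [0.4757, 0.1082, 0.1375]
tool_rot: [0.121, 0.993, -0.0, -0.004]
ft_force: [0.4, 0.6, -3.9]
grip_width: 0.0615
grip_force: 35.0
time: 23.72
position: [0.6434, 0.0026, 0.1379]
tool_rot: [0.123, 0.992, -0.0, 0.003]
ft_force: [-0.7, 0.1, -2.6]
grip_width: 0.0616
grip_force: 35.0
time: 23.98
position: [0.6363, 0.0063, 0.1144]
tool_rot: [0.122, 0.993, 0.0, -0.004]
ft_force: [-0.7, -0.2, -3.5]
grip_width: 0.062
grip_force: 35.0
shift [-0.56  0.    2.18] |after turn [-0.54  0.    2.18] turn [-0.001 -0.008  0.   ] pos [0.6363 0.0063 0.1144] w 0.062 gf 35.0 f [-0.7 -0.2 -3.5] t 23.98
```

```bash
python3 -m crank '[[0,0,0.8,0,0,0,1],[0,0,0,0,0,0,1],[0,0,0,0,0,0,1],[0,0,0,0,0,0,1],[0,0,0,0,0,0,1]]';python3 - <<'E'
from h import *
go(.6415,.005,.0926,76)
E
```

```text
time: 24.6
position: [0.64, 0.005, 0.1096]
tool_rot: [0.122, 0.993, -0.0, 0.0]
ft_force: [1.0, -0.0, -3.5]
grip_width: 0.0615
grip_force: 35.0
shift [-0.15  0.04  1.7 ] |after turn [-0.15  0.04  1.7 ] turn [ 0.     0.001 -0.   ] pos [0.64   0.005  0.1096] w 0.0615 gf 35.0 f [ 1.  -0.  -3.5] t 24.6
```

```bash
python3 -m crank '[[-0.1,0,1,0,0,0,1],[0,0,0.5,0,0,0,1],[0,0,0.1,0,0,0,1],[0,0,0,0,0,0,1],[0,0,0,0,0,0,1]]';  python3 -m crank '[[0,0,0.1,0,0,0,1],[0,0,0.1,0,0,0,1],[0,0,0,0,0,0,1]]'; python3 -m crank '[[0,0,0.1,0,0,0,1],[0,0,0,0,0,0,1]]'
```

```text
time: 25.22
position: [0.6408, 0.0048, 0.0932]
tool_rot: [0.122, 0.993, -0.0, 0.0]
ft_force: [-1.0, -0.4, -3.4]
grip_width: 0.0619
grip_force: 35.0
time: 25.6
position: [0.6409, 0.0048, 0.0927]
tool_rot: [0.122, 0.993, -0.0, 0.0]
ft_force: [-2.5, 0.6, 4.9]
grip_width: 0.0615
grip_force: 35.0
time: 25.85
position: [0.6409, 0.0048, 0.0927]
tool_rot: [0.122, 0.993, -0.0, 0.0]
ft_force: [-3.8, 0.7, 10.7]
grip_width: 0.0619
grip_force: 35.0
```

```bash
python3 -m crank '[[0,0,-0.2,0,0,0,1],[0,0,0,0,0,0,0.3],[0,0,0,0,0,0,0.1],[0,0,0,0,0,0,0],[0,0,0,0,0,0,0]]'; python3 -m crank '[[0,0,-4,0,0,0,0],[0,0,-5,0,0,-0.085,0],[0,0,0,0,0,0,0],[0,0,0,0,0,0,0]]';  python3 - <<'E'
from h import *
go(.459,-.120,.088,80.8)
E
```

```text
time: 26.48
position: [0.6408, 0.0048, 0.0921]
tool_rot: [0.122, 0.993, 0.0, 0.0]
ft_force: [0.3, -0.2, -0.4]
grip_width: 0.0826
grip_force: 0.0
time: 26.98
position: [0.6403, 0.0049, 0.182]
tool_rot: [0.08, 0.997, 0.0, -0.0]
ft_force: [-0.3, 0.2, -0.8]
grip_width: 0.0868
grip_force: 0.0
shift [ 15.9  -15.22   9.41] |after turn [ 15.9  -15.23   9.4 ] turn [ 0.    -0.001  0.   ] pos [0.6403 0.0049 0.182 ] w 0.0868 gf 0.0 f [-0.3  0.2 -0.8] t 26.98
```

```bash
python3 -m crank '[[4,-3.8,0,0,0,0,0],[4,-3.8,0,0,0,0,0],[4,-3.8,0,0,0,0,0],[3.9,-3.8,0,0,0,0,0],[0,0,0,0,0,0,0]]';python3 -m crank '[[0,0,4,0,0,0,0],[0,0,0,0,0,0,0],[0,0,0,0,0,0,0]]';  python3 - <<'E'
from h import *
go(.459,-.120,.088,80.8)
E
```

```text
time: 27.6
position: [0.4555, -0.1204, 0.1807]
tool_rot: [0.082, 0.997, 0.001, -0.004]
ft_force: [-0.1, -1.0, 0.5]
grip_width: 0.0872
grip_force: 0.0
time: 27.98
position: [0.4601, -0.1195, 0.1422]
tool_rot: [0.079, 0.997, 0.0, -0.0]
ft_force: [0.4, 0.3, -0.2]
grip_width: 0.087
grip_force: 0.0
shift [ 0.1  -0.07  5.42] |after turn [ 0.1  -0.07  5.42] turn [ 0.    -0.001  0.002] pos [ 0.4601 -0.1195  0.1422] w 0.087 gf 0.0 f [ 0.4  0.3 -0.2] t 27.98
```

```bash
python3 -m crank '[[0.1,-0.1,3,0,0,0,0],[0,0,2.4,0,0,0,0],[0,0,0,0,0,0,0.2],[0,0,0,0,0,0,1],[0,0,0,0,0,0,1]]' 40;  python3 -m crank '[[0,0,0,0,0,0,1],[0,0,0,0,0,0,1],[0,0,0,0,0,0,1]]'
python3 - <<'E'
from h import *
go(.457,.3765,.09,109.85)
E
```

```text
time: 28.6
position: [0.4592, -0.121, 0.0894]
tool_rot: [0.08, 0.997, -0.001, 0.001]
ft_force: [0.2, -0.4, -0.9]
grip_width: 0.0648
grip_force: 0.0
time: 28.98
position: [0.4589, -0.1209, 0.0891]
tool_rot: [0.08, 0.997, -0.0, 0.001]
ft_force: [0.5, 0.2, 6.9]
grip_width: 0.056
grip_force: 40.0
shift [ 8.1  49.08 -0.12] |after turn [-16.71  46.85  -0.09] turn [-0.001  0.002 -0.506] pos [ 0.4589 -0.1209  0.0891] w 0.056 gf 40.0 f [0.5 0.2 6.9] t 28.98
```

```bash
python3 -m crank '[[0,0,-1,0,0,0,1],[0,0,-4,0,0,0,1],[0,0,0,0,0,-0.17,1],[0,0,0,0,0,-0.17,1],[0,0,0,0,0,-0.166,1]]';  python3 -m crank '[[-1.7,4.7,0,0,0,0,1],[-1.7,4.7,0,0,0,0,1],[-1.7,4.7,0,0,0,0,1],[-1.7,4.7,0,0,0,0,1],[-1.7,4.7,0,0,0,0,1]]'; python3 -m crank '[[-1.7,4.7,0,0,0,0,1],[-1.7,4.7,0,0,0,0,1],[-1.7,4.7,0,0,0,0,1],[-1.6,4.7,0,0,0,0,1],[-1.5,4.5,0,0,0,0,1]]'; python3 -m crank '[[0,0,2,0,0,0,1],[0,0,0,0,0,0,1],[0,0,0,0,0,0,1],[0,0,0,0,0,0,1]]';python3 - <<'E'
from h import *
go(.457,.3765,.0931,109.85)
E
```

```text
time: 29.6
position: [0.458, -0.1206, 0.1386]
tool_rot: [-0.175, 0.985, 0.0, -0.0]
ft_force: [0.1, 0.4, -2.5]
grip_width: 0.0556
grip_force: 40.0
time: 30.22
position: [0.4582, 0.1306, 0.1384]
tool_rot: [-0.172, 0.985, -0.0, -0.0]
ft_force: [1.2, 0.6, -3.4]
grip_width: 0.0554
grip_force: 40.0
time: 30.85
position: [0.456, 0.3775, 0.1382]
tool_rot: [-0.172, 0.985, -0.0, -0.001]
ft_force: [-0.0, -0.8, -3.7]
grip_width: 0.0558
grip_force: 40.0
time: 31.35
position: [0.4572, 0.3755, 0.1189]
tool_rot: [-0.172, 0.985, 0.0, 0.0]
ft_force: [-0.6, -1.1, -3.6]
grip_width: 0.0554
grip_force: 40.0
shift [-0.01  0.1   2.58] |after turn [-0.01  0.1   2.58] turn [ 0.     0.001 -0.001] pos [0.4572 0.3755 0.1189] w 0.0554 gf 40.0 f [-0.6 -1.1 -3.6] t 31.35
```

```bash
python3 -m crank '[[0,0.1,1.4,0,0,0,1],[0,0,0.8,0,0,0,1],[0,0,0.3,0,0,0,1],[0,0,0,0,0,0,1],[0,0,0,0,0,0,1]]';  python3 -m crank '[[0,0,0.1,0,0,0,1],[0,0,0.1,0,0,0,1],[0,0,0,0,0,0,1]]'; python3 -m crank '[[0,0,0.1,0,0,0,1],[0,0,0,0,0,0,1]]'
```

```text
time: 31.98
position: [0.4563, 0.377, 0.0932]
tool_rot: [-0.172, 0.985, -0.0, -0.0]
ft_force: [-1.0, -0.3, 0.3]
grip_width: 0.0555
grip_force: 40.0
time: 32.35
position: [0.4563, 0.377, 0.0931]
tool_rot: [-0.172, 0.985, -0.0, 0.0]
ft_force: [-2.6, -2.5, 11.6]
grip_width: 0.056
grip_force: 40.0
time: 32.6
position: [0.4563, 0.377, 0.0931]
tool_rot: [-0.172, 0.985, -0.0, 0.0]
ft_force: [-3.7, -3.6, 18.3]
grip_width: 0.0555
grip_force: 40.0
```

```bash
python3 -m crank '[[0,0,-0.3,0,0,0,1],[0,0,0,0,0,0,0.3],[0,0,0,0,0,0,0.1],[0,0,0,0,0,0,0],[0,0,0,0,0,0,0]]'; python3 -m crank '[[0,0,-4,0,0,0,0],[0,0,-5,0,0,0,0],[0,0,-5,0,0,0,0],[0,0,-5,0,0,0,0],[4,4,0,0,0,0,0]]'; python3 -m crank '[[4,4,0,0,0,0,0],[4,4,0,0,0,0,0],[3,4,0,0,0,0,0],[0,0,0,0,0,0,0],[0,0,0,0,0,0,0]]';  python3 - <<'E'
from h import *
for n in("top","scene"):cv2.imwrite(f"pics/{n}9.png",cams.camera(n)[:,:,::-1])
print(robot.get_obs()["position"])
E
```

```text
time: 33.22
position: [0.4564, 0.377, 0.093]
tool_rot: [-0.172, 0.985, -0.0, -0.0]
ft_force: [-1.1, 0.9, 0.5]
grip_width: 0.0822
grip_force: 0.0
time: 33.85
position: [0.4102, 0.4022, 0.2882]
tool_rot: [-0.17, 0.985, 0.003, 0.007]
ft_force: [-0.1, 1.1, -1.0]
grip_width: 0.0867
grip_force: 0.0
time: 34.48
position: [0.2612, 0.4766, 0.2832]
tool_rot: [-0.173, 0.985, -0.0, 0.0]
ft_force: [0.7, 0.2, 0.1]
grip_width: 0.087
grip_force: 0.0
[0.2621 0.4762 0.2832]
```

View pics/top9.png

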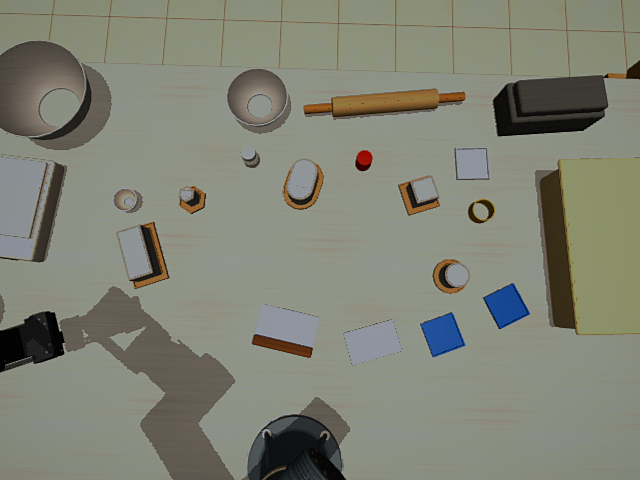

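View pics/scene9.png

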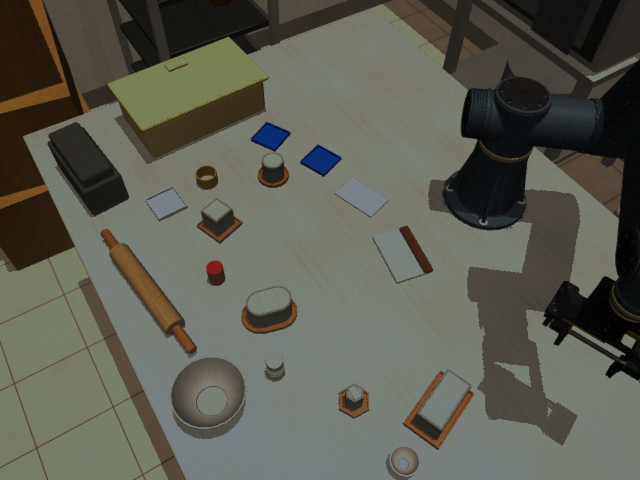

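All five tins stand upright in their own trays: oblong (445,400), hex (353,398), oval (269,307), square (218,216) and round (273,165) in the scene view. Each made contact at the tray-floor height, so I'm handing in.

```bash
python3 -c "
from rig import ticket
print(ticket.hand_in())"
```

```text
the job is handed in; nothing more can be done
None
```

All five tins are standing upright in their matching trays, let go and with the arm clear, and the job was handed in at about 35 s on the robot's clock; no verdict came back.

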